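# Fit the sample carousel on its keyed drive hub

### The job

First turn the speed knob of the carousel drive back until its pointer stands at the zero mark. Then lift the sample carousel out of its parking stand and push its keyed shaft into the drive's hub, turning it until the key slips into the slot and the disc sits flat on the hub; keep pushing until the sprung hub is right down at its stop, and finish there, still gripping the carousel and holding it pressed down so that I can lock it. Do not shift the other things on the bench.

Things in the scene. Friction and masses are not known exactly. Their poses are not given: they have to be found in the camera images.
- drive: carousel drive: a fixed white case 170 mm (x) by 310 mm (y) by 50 mm tall, origin at the centre of its underside. Its top carries a steel hub (at y = +80 mm) and a black knob on a round dial plate (at y = -90 mm). +x is its far long side (at zero yaw it points away from the robot)
- knob_grip (a point): grip point of the black speed knob, on its vertical axis, 76.5 mm above the table (26.5 mm above the case top, 9 mm below the knob's top). The knob is an upright bar 44 mm long (its x axis), 13 mm thick (y), 30 mm tall, on a round skirt of diameter 46 mm whose top is 5.5 mm above the case. A white line on the bar's +x half is the pointer
- knob (a joint): knob angle in rad: 0 when the pointer stands at the long zero mark on the dial, i.e. the knob's +x lies along the drive's +x; positive is anticlockwise seen from above. It turns from -2.1 to 2.1, has no stop or click at zero and stays where it is left (friction 0.03 N m)
- hub_axis (a point): fixed point on the steel hub's vertical axis, level with the hub's top face at rest (96 mm above the table); axes those of the drive. The hub is a ring, diameter 56 mm, bore 22.4 mm, with one slot 10 mm wide right through its wall. The slot points within 30 degrees of the drive's +x; its angle varies and is not reported: see it from above or feel for it by turning
- hub (a joint): how far the hub is pressed down, in m: 0 at rest, 0.010 at its stop. A spring lifts it (7 N at rest, 19 N at the stop): it gives under a key standing on its rim, springs back when the key finds the slot, and lifts the carousel again when not held down. It turns only against 0.5 N m of friction
- carousel_grip (a point): centre of the carousel's aluminium grip bar: 50 mm long (x), 14 mm thick (y), 48 mm tall. It stands on a disc of diameter 100 mm, 8 mm thick, whose top is 24 mm and underside 32 mm below this point. Carousel about 0.25 kg. +x is the key side: a tab on the disc's rim, 10 mm wide, reaching 60 mm from the axis, is right above the key. +x starts within 35 degrees of the world's +x
- shaft_tip (a point): lower end of the carousel's shaft, on its axis, 66 mm below carousel_grip. Shaft diameter 20 mm, the lowest 6 mm tapered to 12. One key, 8 mm wide, reaching 17 mm from the axis, runs from 12 mm above this point up to the disc. Fully home this point is 34 mm below the hub's top face; with the key standing on the rim only 12 mm
- stand: fixed parking stand: white plastic tube, outer diameter 60 mm, inner 40 mm, 50 mm tall, on a round foot of diameter 90 mm; origin at the centre of its underside. The carousel hangs in it with the disc resting on its rim, so lift at least 36 mm to clear it
- wine_bottle: bystander: corked wine bottle of green glass, diameter 74 mm, 290 mm tall; origin at the centre of its underside
- sample_bottle: bystander: white plastic sample bottle, diameter 70 mm, 160 mm tall; origin at the centre of its underside
- carton: bystander: small cardboard carton, 60 x 80 x 70 mm; origin at the centre of its underside
- dropper: bystander: small white dropper bottle, diameter 28 mm, 55 mm tall; origin at the centre of its underside
- beaker: bystander: open glass beaker, diameter 68 mm, 85 mm tall; origin at the centre of its underside
- mouse: bystander: black computer mouse, round, 62 mm across, 34 mm tall; origin at the centre of its underside
- calculator: bystander: flat black calculator, 140 x 80 x 16 mm; origin at the centre of its underside

How it is judged:
By the outcome, as a careful person would: the job done as asked, in the order asked, and still so for the second after the job is handed in, while the arm keeps its last pose, push and grip.
It also fails if it takes over 61 s, if anything falls off the work surface, if the arm or the gripper's body presses on something with over 40 N, if the wrist force passes 120 N, or if a joint passes its speed limit or range.

### The arm

A 6-joint arm with a two-finger parallel gripper is mounted at the origin on the work surface. World frame = base frame: x ahead of the robot, y to its left, z up, the work surface at z = 0. Lengths are in m, angles in rad, forces in N, time in s.
With the tool pointing down it reaches from about 0.35 to 0.8 m from the base axis. Payload 7.3 kg.
Tool frame: the origin (TCP) lies midway between the tips of the shut fingers; the grasp point (between the pads) lies 19 mm behind it; z points along the fingers, y is the line along which they close (so a half turn about z gives the same grasp; the last joint's range is limited). The gripper opens to 85 mm and grips with 20 to 120 N. Pads are 22 mm wide; open, the fingers measure 114 mm over their backs; the gripper's body (76 mm by 85 mm) begins 54 mm behind the grasp point. The pads swing forward as they close: fully open they stand 13 mm farther back than shut.
Start: joints at [0.997, 0.342, 1.524, -0, 1.275, -0.146], TCP at [0.218, 0.478, 0.231] pointing down, gripper open.
Joint ranges: [-2.53, 2.53], [-0.77, 2.02], [0.04, 2.7], [-1, 4.14], [0.28, 2.66], [-3.11, 3.11]. Speed limits (rad/s): [2.57, 2.57, 3.14, 3.14, 3.14, 3.14].

### API

Orientations are given as a unit quaternion [x, y, z, w].
In Python, from station import ctrl, eyes, order, masks_of gives the robot as it stands.
- The arm moves only by the tool send_rows, never from a script. Its arguments are lists of equal length, an entry for each row: "jaw": the closure in counts, from 0 (fully open) to 255 (shut); "offset": the shift along the tool's x, y, z in cm, a list of three; "delta_rot": the turn, a rotation vector about the tool's x, y, z in rad, a list of three. A call has 1 to 10 rows; each row is the pose to reach, as a shift and turn from the pose commanded when the call began, along the tool's axes at that moment; what a row does not reach only later rows make up. A row lasts 1/8 s, in which the tool goes at most 62.5 mm and 10.7 degrees, less where a joint would pass 70% of its speed; a pose out of reach is approached as far as the arm can. A call with a gripper value outside its range is refused whole. The fingers move at their own pace and stop on an object; the grip force is fixed at half the most. Time passes only in rows, so rows that repeat a pose let the fingers close. It gives the time, the measured TCP pose, the force, the opening and the grip force at its end, in the units of the state.
- ctrl.state(): the state, without advancing time (a new reading comes with each control period).
- eyes.capture(name): name is "scene" or "top" or "wrist"; returns the picture (480x640x3 uint8, blue, green, red); there is no depth.
- eyes.camera_params(name): a dict with "fx", "fy", "cx", "cy" (pixels), "world_to_cam" (4x4, takes a point from world to camera coordinates). Camera axes: x right, y up, looking along -z (the intrinsics and any distortion apply to the point x, -y, -z); pixel columns grow to the right and rows downward; lengths in m; the calibration is good to about 2 mm. A picture is of the moment at which its call begins: read the wrist's pose just before it. camera_params takes no time and is no camera call; for the wrist camera it gives the pose at the moment of the call.
- order.finish_job(): hands the job in; it is judged then, once.
Trained networks look in the newest picture that a camera, given by its name, has taken for a name from the list of things; names that differ only in an ending like _2 or _b are one class to them, and where a whole thing is asked for, a point or a joint stands for the part that bears it (a point fixed in the world has none). Each returns a list of dicts, best first, with "p" (0 to 1); they miss things now and then, are a little off and sometimes report something else, mostly with a low value. They report only what shows in the picture. A call takes as long as a camera call.
- masks_of(label, camera): "mask" (480x640 bool, what is visible of it) and "extent" ([centre column, centre row, width, height] in pixels, round what is visible of it).
The state is a dict: "time_s": time; "qpos": joint angles; "dq": joint speeds; "tau": joint torques, N m; "tcp_pos": TCP position; "orientation": TCP orientation; "ft_force": force on the tool from outside, world axes, zero at the start; "torque": the same for the moment, N m; "grip_width": finger opening in m; "gripper_force": force on a finger pad.
Only numpy, scipy, OpenCV 4.12 (cv2) and the standard library are available. Lean on these libraries where they do the work, as an engineer would, in place of code of your own. Each camera call takes 0.05 s, during which the arm holds its last target. There are 200 camera calls.

## Working session

There is one attempt and no reset: what is moved stays moved. The work goes in short steps, Python scripts to look and compute and a tool call to move; the robot and the scene stay as the last step left them, time stands still between calls to the robot, and variables do not carry over. Pictures are saved under pics/ and viewed, at most 10 in all, crops included, and the job is handed in when it is done.

Besides the shell and the picture viewer there is one more tool, called after "Request:" as name(argument=value, ...) on one line, values as JSON. send_rows: Moves the arm, as the interface text tells. Its arguments: {"type":"object","properties":{"jaw":{"type":"array","items":{"type":"number"}},"offset":{"type":"array","items":{"type":"array","items":{"type":"number"}}},"delta_rot":{"type":"array","items":{"type":"array","items":{"type":"number"}}}},"required":["jaw","offset","delta_rot"]}

```bash
mkdir -p pics
cat > h.py <<'E'
import numpy as np, cv2
from scipy.spatial.transform import Rotation as R
from station import ctrl, eyes, order, masks_of
def ray(cam,u,v,P=None):
    P=P or eyes.camera_params(cam); W=np.array(P["world_to_cam"]); 
    d=np.array([(u-P["cx"])/P["fx"],-(v-P["cy"])/P["fy"],-1.0])
    Rm=W[:3,:3]; return -Rm.T@W[:3,3], Rm.T@d
def at_z(cam,u,v,z,P=None):
    o,d=ray(cam,u,v,P); return o+d*(z-o[2])/d[2]
def proj(cam,p,P=None):
    P=P or eyes.camera_params(cam); c=np.array(P["world_to_cam"])@np.append(p,1)
    return np.array([P["cx"]+P["fx"]*c[0]/-c[2],P["cy"]-P["fy"]*c[1]/-c[2]])
E
python3 - <<'E'
from h import *
for c in("top","scene"):
    im=eyes.capture(c); cv2.imwrite(f"pics/{c}0.png",im)
    P=eyes.camera_params(c); print(c,{k:(v if k!="world_to_cam" else np.round(v,3).tolist()) for k,v in P.items()})
    for n in ["drive","knob","hub","carousel_grip","stand","wine_bottle","sample_bottle","carton","dropper","beaker","mouse","calculator"]:
        r=masks_of(n,c); print(n,[(round(x["p"],2),np.round(x["extent"]).tolist()) for x in r[:2]])
print(ctrl.state())
E
```

```text
top {'fx': 517.2808226543626, 'fy': 517.2808226543626, 'cx': 318.85207665588024, 'cy': 238.96190707915272, 'world_to_cam': [[-0.001, -1.0, -0.005, -0.002], [0.996, -0.001, 0.087, -0.537], [-0.087, -0.005, 0.996, -1.227], [0.0, 0.0, 0.0, 1.0]]}
drive [(0.6, [382.0, 212.0, 144.0, 94.0]), (0.32, [162.0, 342.0, 27.0, 24.0])]
knob [(0.56, [421.0, 204.0, 20.0, 20.0])]
hub [(0.84, [352.0, 217.0, 26.0, 25.0])]
carousel_grip [(0.97, [227.0, 240.0, 43.0, 45.0]), (0.34, [351.0, 215.0, 22.0, 24.0])]
stand []
wine_bottle [(0.77, [91.0, 229.0, 80.0, 40.0])]
sample_bottle [(0.69, [382.0, 211.0, 138.0, 96.0]), (0.56, [522.0, 197.0, 50.0, 37.0])]
carton [(0.88, [274.0, 144.0, 37.0, 36.0])]
dropper [(0.4, [264.0, 305.0, 10.0, 9.0]), (0.25, [521.0, 199.0, 47.0, 38.0])]
beaker [(0.74, [274.0, 146.0, 37.0, 38.0]), (0.59, [524.0, 279.0, 43.0, 32.0])]
mouse [(0.89, [159.0, 342.0, 30.0, 22.0])]
calculator [(0.62, [433.0, 335.0, 40.0, 64.0]), (0.58, [92.0, 227.0, 80.0, 39.0])]
scene {'fx': 528.1135314516569, 'fy': 528.1135314516569, 'cx': 317.08130276904143, 'cy': 240.3958451169626, 'world_to_cam': [[0.335, 
[... 699 characters left out ...]
': 1.3, 'qpos': array([ 9.97022130e-01,  3.41987055e-01,  1.52408529e+00, -1.96118158e-05,
        1.27535766e+00, -1.45972538e-01]), 'dq': array([-6.09626680e-05,  5.34365898e-04,  1.10401699e-03, -1.68463128e-03,
       -2.57903083e-04, -5.26745953e-04]), 'tau': array([ 2.59517010e-04, -4.33565068e+01, -2.46281952e+01, -1.94661748e-04,
        1.19472352e-04, -2.44180347e-05]), 'tcp_pos': array([0.2178002 , 0.47773158, 0.23133338]), 'orientation': array([2.12270646e-01, 9.77210912e-01, 7.28088122e-05, 3.74182964e-05]), 'ft_force': array([-0.37248235,  0.3979945 , -0.39960513]), 'torque': array([ 0.02365256, -0.0221231 ,  0.03055894]), 'gripper_force': 0.0, 'grip_width': 0.0855511376574876}
```

Run:
```python
from h import *
im=cv2.imread("pics/top0.png"); cv2.imwrite("pics/topc.png",cv2.resize(im[110:350,190:470],None,fx=2.8,fy=2.5*1,interpolation=cv2.INTER_CUBIC)[:600,:800])
c={}
for n,(u,v),z in [("knob",(421,204),.085),("hub",(352,217),.096),("disc",(227,240),.058),("drive",(382,212),.05)]: print(n,at_z("top",u,v,z).round(4))
for n,(u,v),z in [("knob",(213,301),.07),("hub",(286,264),.08)]: print(n,at_z("scene",u,v,z).round(4))
```

```text
knob [ 0.6122 -0.2389  0.085 ]
hub [ 0.5807 -0.0787  0.096 ]
disc [0.5317 0.2132 0.058 ]
drive [ 0.5986 -0.1528  0.05  ]
knob [ 0.627  -0.2422  0.07  ]
hub [ 0.5861 -0.0723  0.08  ]
```

View pics/topc.png

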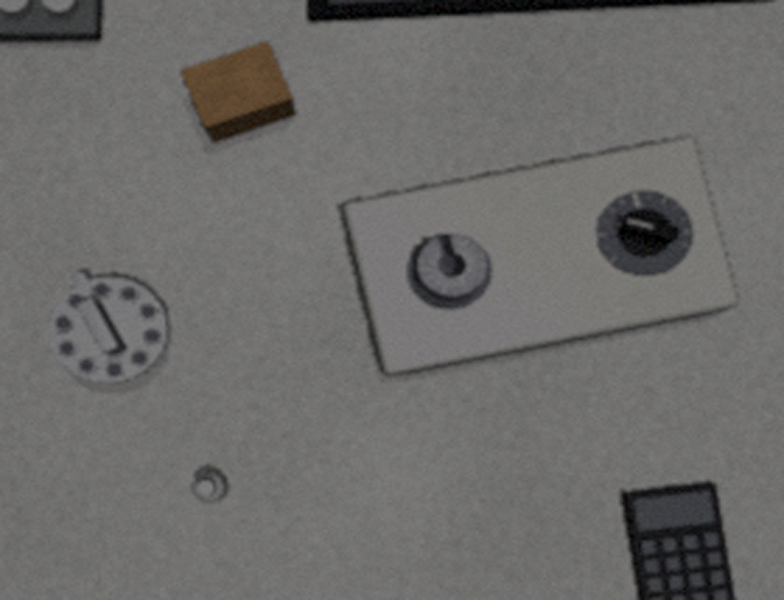

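View pics/scene0.png

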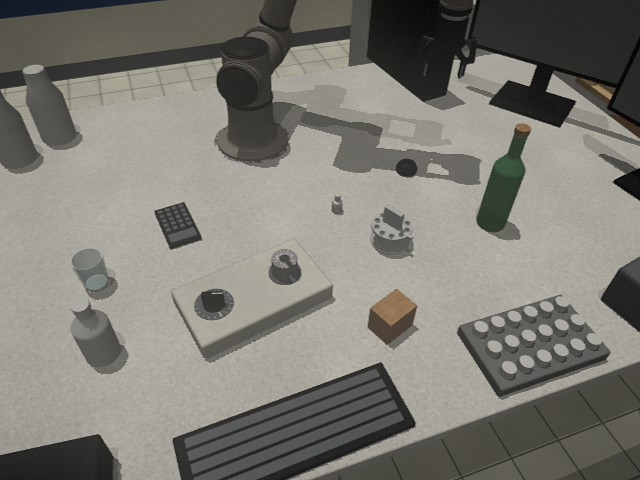

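```bash
cat >> h.py <<'E'
def Rdown(psi):
    c,s=np.cos(psi),np.sin(psi); return np.array([[-s,c,0],[c,s,0],[0,0,-1.]]) # cols: x=(-s,c),y=(c,s),z
def plan(p,psi):
    s=ctrl.state(); R0=R.from_quat(s["orientation"])
    off=R0.inv().apply(np.array(p)-s["tcp_pos"])*100
    rv=(R0.inv()*R.from_matrix(Rdown(psi))).as_rotvec()
    y=R0.as_matrix()[:,1]; print("tcp",s["tcp_pos"].round(4),"psi",round(np.arctan2(y[1],y[0]),4),"offset_cm",off.round(2),"drot",rv.round(3),"F",np.round(s["ft_force"],1),"t",round(s["time_s"],2),"q6",round(s["qpos"][5],2))
    return off,rv
E
python3 - <<'E'
from h import *
P=eyes.camera_params("wrist"); W=np.array(P["world_to_cam"]); C=-W[:3,:3].T@W[:3,3]; s=ctrl.state()
R0=R.from_quat(s["orientation"]); print("cam in tool",R0.inv().apply(C-s["tcp_pos"]).round(4)); print((R0.as_matrix().T@W[:3,:3].T).round(3), P["fx"],P["cx"],P["cy"])
# aim
for psi in (1.0,1.57): plan([.545,-.155,.34],psi)
E
```

```text
cam in tool [ 0.0836 -0.0006 -0.1419]
[[-0.001  0.944  0.329]
 [ 1.     0.001  0.001]
 [ 0.     0.329 -0.944]] 398.78479067764135 319.1203213176373 231.34206229835752
tcp [0.2178 0.4777 0.2313] psi 1.143 offset_cm [-56.02 -43.99 -10.87] drot [0.    0.    0.143] F [-0.4  0.4 -0.4] t 1.3 q6 -0.15
tcp [0.2178 0.4777 0.2313] psi 1.143 offset_cm [-56.02 -43.99 -10.87] drot [ 0.     0.    -0.427] F [-0.4  0.4 -0.4] t 1.3 q6 -0.15
```

Request:
send_rows(jaw=[0, 0, 0, 0, 0, 0, 0, 0, 0, 0], offset=[[-57.4, -43.4, -6.9], [-57.4, -43.4, -6.9], [-57.4, -43.4, -6.9], [-57.4, -43.4, -6.9], [-57.4, -43.4, -6.9], [-57.4, -43.4, -6.9], [-57.4, -43.4, -6.9], [-57.4, -43.4, -6.9], [-57.4, -43.4, -6.9], [-57.4, -43.4, -6.9]], delta_rot=[[0, 0, -0.427], [0, 0, -0.427], [0, 0, -0.427], [0, 0, -0.427], [0, 0, -0.427], [0, 0, -0.427], [0, 0, -0.427], [0, 0, -0.427], [0, 0, -0.427], [0, 0, -0.427]])

```text
time_s: 2.55
tcp_pos: [0.5087, -0.0608, 0.2902]
orientation: [0.001, 1.0, 0.0, 0.0]
ft_force: [-0.1, 0.1, -0.2]
grip_width: 0.0856
gripper_force: 0.0
```

Run:
```python
from h import *
plan([.56,-.155,.30],1.571)
```

```text
tcp [ 0.5087 -0.0608  0.2902] psi 1.5697 offset_cm [-5.14 -9.41 -0.98] drot [ 0.     0.001 -0.001] F [-0.1  0.1 -0.2] t 2.55 q6 -1.84
```

Request:
send_rows(jaw=[0, 0, 0, 0], offset=[[-5.0, -9.4, -1.0], [-5.0, -9.4, -1.0], [-5.0, -9.4, -1.0], [-5.0, -9.4, -1.0]], delta_rot=[[0, 0, 0], [0, 0, 0], [0, 0, 0], [0, 0, 0]])

```text
time_s: 3.05
tcp_pos: [0.5576, -0.1523, 0.2995]
orientation: [0.0, 1.0, 0.0, -0.0]
ft_force: [-0.5, 0.7, -0.6]
grip_width: 0.0853
gripper_force: 0.0
```

Run:
```python
from h import *
P=eyes.camera_params("wrist"); im=eyes.capture("wrist"); cv2.imwrite("pics/w1.png",im)
import pickle; pickle.dump(P,open("w1.pkl","wb"))
print(P["world_to_cam"])
for n,z in (("knob",.07),("hub",.09),("drive",.05)):
    for x in masks_of(n,"wrist")[:2]:
        e=x["extent"]; print(n,x["p"],np.round(e),at_z("wrist",e[0],e[1],z,P).round(4))
plan([.56,-.155,.30],1.571)
```

```text
[[ 1.69924749e-03  9.99998537e-01  1.95668628e-04  1.52539574e-01]
 [-9.44648263e-01  1.66938871e-03 -3.28080587e-01  5.92558747e-01]
 [-3.28080434e-01  3.72652083e-04  9.44649718e-01 -2.61479877e-01]
 [ 0.00000000e+00  0.00000000e+00  0.00000000e+00  1.00000000e+00]]
knob 0.63 [230. 242.  50.  45.] [ 0.6139 -0.2427  0.07  ]
hub 0.84 [400. 217.  70.  70.] [ 0.5818 -0.0786  0.09  ]
hub 0.46 [ 37. 253.  66.  88.] [ 0.6169 -0.422   0.09  ]
drive 0.84 [314. 213. 324. 210.] [ 0.5896 -0.1591  0.05  ]
drive 0.4 [230. 244.  54.  45.] [ 0.6232 -0.2474  0.05  ]
tcp [ 0.5577 -0.1516  0.3002] psi 1.5715 offset_cm [-0.23 -0.34  0.02] drot [0.    0.    0.001] F [-0.2 -0.2 -0.3] t 3.25 q6 -1.97
```

View pics/w1.png

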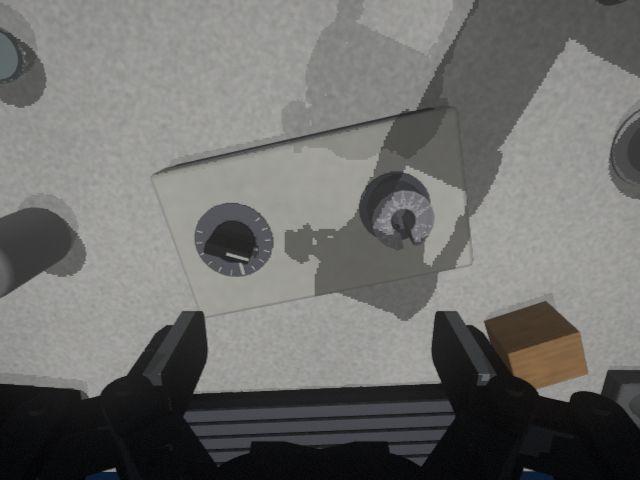

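```bash
cat >> h.py <<'E'
def rect(im,P,c,z,half=.05,n=400,cam="wrist"):
    # up=+x, left=+y
    w=np.float32([[c[0]+half,c[1]+half],[c[0]+half,c[1]-half],[c[0]-half,c[1]-half],[c[0]-half,c[1]+half]])
    px=np.float32([proj(cam,[a,b,z],P) for a,b in w])
    H=cv2.getPerspectiveTransform(px,np.float32([[0,0],[n,0],[n,n],[0,n]]))
    o=cv2.warpPerspective(im,H,(n,n),flags=cv2.INTER_CUBIC)
    return cv2.convertScaleAbs(o,alpha=1.6)
E
python3 - <<'E'
from h import *
import pickle
P=pickle.load(open("w1.pkl","rb")); im=cv2.imread("pics/w1.png")
a=rect(im,P,(.6139,-.2427),.0855); b=rect(im,P,(.5818,-.0786),.096)
cv2.imwrite("pics/r1.png",np.hstack([a,b]))
E
```

```text
(no output)
```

View pics/r1.png

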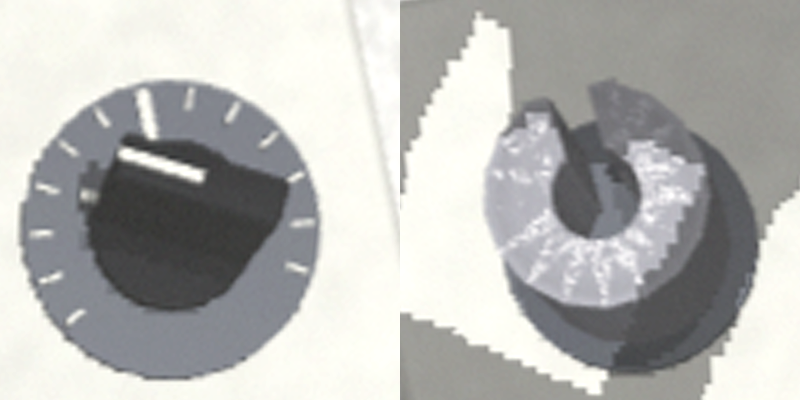

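Run:
```python
from h import *
import pickle
P=pickle.load(open("w1.pkl","rb"))
c=[at_z("wrist",u,v,.05,P) for u,v in((152,175),(457,107),(471,265),(204,317))]
for i in range(4):
    d=c[(i+1)%4]-c[i]; print(c[i].round(4),np.linalg.norm(d).round(4),np.degrees(np.arctan2(d[1],d[0])).round(2))
m=sum(c)/4; print(m)
print("dial",at_z("wrist",234,240,.052,P))
for p in (1.571,): pass
```

```text
[ 0.5503 -0.319   0.05  ] 0.3017 102.21
[ 0.4865 -0.0241  0.05  ] 0.1649 11.55
[0.6481 0.0089 0.05  ] 0.2987 -77.79
[ 0.7112 -0.283   0.05  ] 0.1649 -167.4
[ 0.5990099  -0.15429171  0.05      ]
dial [ 0.61833694 -0.24224898  0.052     ]
```

Run:
```python
from h import *
print(at_z("scene",98,350,0.02), at_z("top",522,197,.1))
plan([.619,-.243,.14],np.radians(-14.5))
```

```text
[ 0.63470141 -0.48250322  0.02      ] [ 0.62552064 -0.46632295  0.1       ]
tcp [ 0.5577 -0.1516  0.3002] psi 1.5715 offset_cm [-6.12 -9.14 16.02] drot [0.    0.    1.825] F [-0.2 -0.2 -0.3] t 3.25 q6 -1.97
```

Request:
send_rows(jaw=[0, 0, 0, 0, 0, 0, 0, 0, 0, 0], offset=[[-6.1, -9.1, 8], [-6.1, -9.1, 16], [-6.1, -9.1, 16], [-6.1, -9.1, 16], [-6.1, -9.1, 16], [-6.1, -9.1, 16], [-6.1, -9.1, 16], [-6.1, -9.1, 16], [-6.1, -9.1, 16], [-6.1, -9.1, 16]], delta_rot=[[0, 0, 1.825], [0, 0, 1.825], [0, 0, 1.825], [0, 0, 1.825], [0, 0, 1.825], [0, 0, 1.825], [0, 0, 1.825], [0, 0, 1.825], [0, 0, 1.825], [0, 0, 1.825]])

```text
time_s: 4.5
tcp_pos: [0.619, -0.2429, 0.1402]
orientation: [0.792, 0.61, 0.0, 0.0]
ft_force: [-0.5, -0.1, -0.2]
grip_width: 0.0857
gripper_force: 0.0
```

Run:
```python
from h import *
P=eyes.camera_params("wrist"); im=eyes.capture("wrist"); cv2.imwrite("pics/w2.png",im)
plan([.619,-.243,.06],np.radians(-14.5))
print(proj("wrist",[.619,-.243,.0855],P))
```

```text
tcp [ 0.619  -0.2429  0.1402] psi -0.2637 offset_cm [-0.01  0.    8.02] drot [ 0.    -0.    -0.011] F [0.2 0.6 1.2] t 4.55 q6 -0.23
[317.03350237 258.9296119 ]
```

View pics/w2.png

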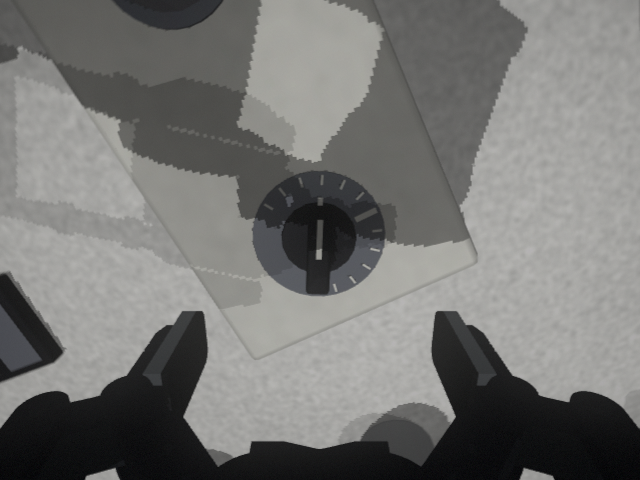

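Request:
send_rows(jaw=[0, 0, 255, 255, 255, 255, 255, 255], offset=[[0, 0, 5], [0, 0, 7.9], [0, 0, 7.9], [0, 0, 7.9], [0, 0, 7.9], [0, 0, 7.9], [0, 0, 7.9], [0, 0, 7.9]], delta_rot=[[0, 0, 0], [0, 0, 0], [0, 0, 0], [0, 0, 0], [0, 0, 0], [0, 0, 0], [0, 0, 0], [0, 0, 0]])

```text
time_s: 5.55
tcp_pos: [0.6184, -0.244, 0.0624]
orientation: [0.791, 0.612, -0.0, 0.0]
ft_force: [-5.6, 1.7, 6.9]
grip_width: 0.0117
gripper_force: 59.8
```

Run:
```python
from h import *
plan([.619,-.243,.06],np.radians(-77.8)); s=ctrl.state(); print(s["grip_width"],s["gripper_force"],s["torque"])
```

```text
tcp [ 0.6184 -0.244   0.0624] psi -0.2548 offset_cm [0.11 0.03 0.24] drot [0.    0.    1.103] F [-5.6  1.7  6.9] t 5.55 q6 -0.24
0.011652263291719228 59.789897203445435 [0.18942099 0.76449348 0.05331886]
```

Request:
send_rows(jaw=[255, 255, 255, 255, 255, 255, 255, 255, 255], offset=[[0, 0, 0], [0, 0, 0], [0, 0, 0], [0, 0, 0], [0, 0, 0], [0, 0, 0], [0, 0, 0], [0, 0, 0], [0, 0, 0]], delta_rot=[[0, 0, 0.18], [0, 0, 0.36], [0, 0, 0.54], [0, 0, 0.72], [0, 0, 0.9], [0, 0, 1.05], [0, 0, 1.11], [0, 0, 1.11], [0, 0, 1.11]])

```text
time_s: 6.68
tcp_pos: [0.6171, -0.2426, 0.0624]
orientation: [0.995, 0.103, -0.002, -0.001]
ft_force: [-10.5, 5.1, 11.7]
grip_width: 0.0117
gripper_force: 60.4
```

Request:
send_rows(jaw=[0, 0, 0, 0, 0, 0, 0], offset=[[0, 0, 0], [0, 0, 0], [0, 0, 0], [0, 0, -4], [0, 0, -9], [0, 0, -9], [0, 0, -9]], delta_rot=[[0, 0, 0], [0, 0, 0], [0, 0, 0], [0, 0, 0], [0, 0, 0], [0, 0, 0], [0, 0, 0]])

```text
time_s: 7.55
tcp_pos: [0.6186, -0.2437, 0.1503]
orientation: [0.995, 0.103, -0.0, -0.0]
ft_force: [-0.4, -0.0, 0.2]
grip_width: 0.0855
gripper_force: 0.0
```

Run:
```python
from h import *
P=eyes.camera_params("wrist"); im=eyes.capture("wrist"); cv2.imwrite("pics/w3.png",im)
a=rect(im,P,(.619,-.243),.0855,half=.035,n=560); b=rect(im,P,(.619,-.243),.051,half=.05,n=560)
cv2.imwrite("pics/r3.png",cv2.resize(np.hstack([a,b]),(800,400)))
plan([.53,.2,.25],np.radians(90))
```

```text
tcp [ 0.6182 -0.2436  0.1494] psi -1.3651 offset_cm [  0.41 -45.24  -9.99] drot [-3.000e-03 -2.000e-03 -2.936e+00] F [0.2 0.2 1.6] t 7.6 q6 0.87
```

View pics/r3.png

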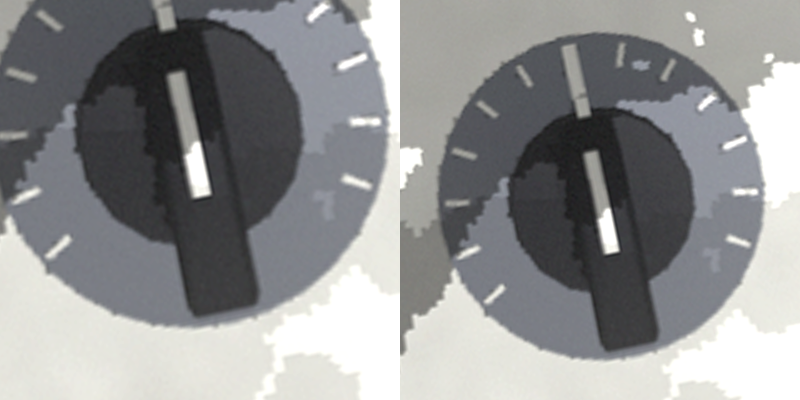

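Request:
send_rows(jaw=[0, 0, 0, 0, 0, 0, 0, 0, 0, 0], offset=[[0.5, -6, -4], [0.4, -46.5, -8], [0.4, -46.5, -8], [0.4, -46.5, -8], [0.4, -46.5, -8], [0.4, -46.5, -8], [0.4, -46.5, -8], [0.4, -46.5, -8], [0.4, -46.5, -8], [0.4, -46.5, -8]], delta_rot=[[0, 0, -0.17], [0, 0, -0.17], [0, 0, -0.17], [0, 0, -0.17], [0, 0, -0.17], [0, 0, -0.17], [0, 0, -0.17], [0, 0, -0.17], [0, 0, -0.17], [0, 0, -0.17]])

```text
time_s: 8.85
tcp_pos: [0.5274, 0.2116, 0.2296]
orientation: [0.982, 0.187, -0.001, 0.0]
ft_force: [-0.3, -0.7, -0.2]
grip_width: 0.0853
gripper_force: 0.0
```

Run:
```python
from h import *
P=eyes.camera_params("wrist"); im=eyes.capture("wrist"); cv2.imwrite("pics/w4.png",im)
for n,z in (("carousel_grip",.058),("stand",.03)):
    for x in masks_of(n,"wrist")[:2]:
        e=x["extent"]; print(n,x["p"],np.round(e),at_z("wrist",e[0],e[1],z,P).round(4))
a=rect(im,P,(.53,.213),.106,half=.07,n=560); b=rect(im,P,(.53,.213),.058,half=.07,n=560)
cv2.imwrite("pics/r4.png",cv2.resize(np.hstack([a,b]),(800,400)))
plan([.53,.213,.22],np.radians(-68.3))
```

```text
carousel_grip 0.82 [321. 195. 120. 134.] [0.5352 0.2113 0.058 ]
tcp [0.5279 0.2109 0.2302] psi -1.1968 offset_cm [ 0.27 -0.12  1.02] drot [-0.     0.001 -0.005] F [-0.6  0.1  0.1] t 9.0 q6 1.44
```

View pics/r4.png

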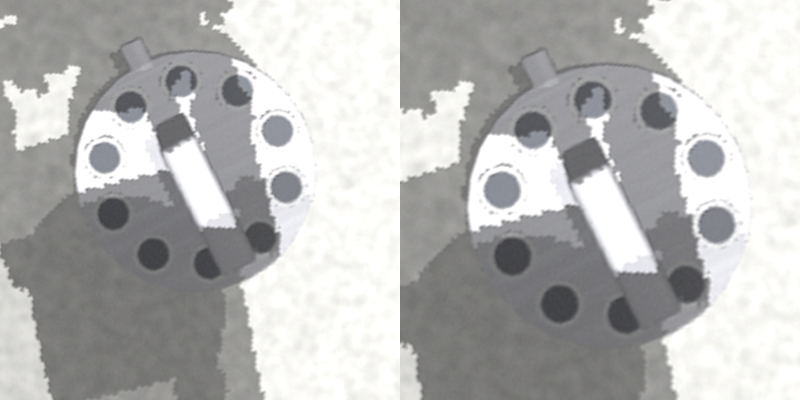

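Run:
```python
from h import *
import pickle
a=cv2.imread("pics/r4.png",0)[:,:400]
g=a.copy(); 
e=cv2.Canny(cv2.GaussianBlur(g,(3,3),0),30,80)
m=np.zeros_like(e); cv2.line(m,(175,135),(232,250),255,50); e&=m
L=cv2.HoughLinesP(e,1,np.pi/360,20,minLineLength=35,maxLineGap=8)
for l in L[:,0]: 
    d=l[2:]-l[:2]; print(l, np.degrees(np.arctan2(-d[0]*np.sign(-d[1] or 1),abs(d[1]))).round(1))
cv2.imwrite("pics/w4c.png",cv2.resize(a[80:300,100:320],None,fx=2.6,fy=2.6,interpolation=cv2.INTER_CUBIC))
```

```text
[152 129 200 230] 25.4
[192 135 231 209] 27.8
```

View pics/w4c.png

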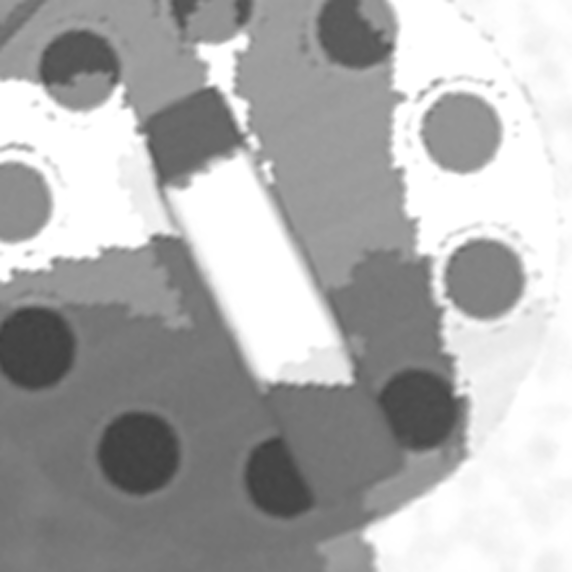

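Request:
send_rows(jaw=[0, 0, 0, 0, 255, 255, 255, 255, 255], offset=[[0.1, 0.1, 5], [0.1, 0.1, 11], [0.1, 0.1, 16.5], [0.1, 0.1, 16.7], [0.1, 0.1, 16.7], [0.1, 0.1, 16.7], [0.1, 0.1, 16.7], [0.1, 0.1, 16.7], [0.1, 0.1, 16.7]], delta_rot=[[0, 0, -0.075], [0, 0, -0.075], [0, 0, -0.075], [0, 0, -0.075], [0, 0, -0.075], [0, 0, -0.075], [0, 0, -0.075], [0, 0, -0.075], [0, 0, -0.075]])

```text
time_s: 10.12
tcp_pos: [0.5296, 0.2118, 0.065]
orientation: [0.975, 0.224, 0.001, -0.0]
ft_force: [-0.3, -0.4, 7.7]
grip_width: 0.0131
gripper_force: 59.2
```

Request:
send_rows(jaw=[255, 255, 255, 255, 255], offset=[[0, 0, -2], [0, 0, -6], [0, 0, -10], [0, 0, -13], [0, 0, -13]], delta_rot=[[0, 0, 0], [0, 0, 0], [0, 0, 0], [0, 0, 0], [0, 0, 0]])

```text
time_s: 10.75
tcp_pos: [0.53, 0.2119, 0.1956]
orientation: [0.975, 0.224, 0.002, -0.0]
ft_force: [-0.6, 0.3, -4.6]
grip_width: 0.0134
gripper_force: 58.7
```

Run:
```python
from h import *
# target: shaft tip 66 below grip; grip = tcp+19mm up when gripped at nominal
for h in (14.6,): plan([.5825,-.077,.19],np.radians(h-90))
s=ctrl.state(); print(s["grip_width"],s["gripper_force"])
```

```text
tcp [0.53   0.2119 0.1956] psi -1.1199 offset_cm [-7.86 28.29  0.55] drot [ 0.    -0.004  0.196] F [-0.6  0.3 -4.6] t 10.75 q6 1.37
0.013448768070066935 58.73716413974762
```

Request:
send_rows(jaw=[255, 255, 255, 255, 255, 255, 255, 255, 255], offset=[[-1.9, 5, 0.5], [-3.5, 10.5, 0.5], [-5, 16, 0.5], [-6.5, 21.5, 0.5], [-7.5, 26, 0.5], [-7.9, 28.3, 0.5], [-7.9, 28.3, 0.5], [-7.9, 28.3, 0.5], [-7.9, 28.3, 0.5]], delta_rot=[[0, 0, 0.05], [0, 0, 0.1], [0, 0, 0.15], [0, 0, 0.196], [0, 0, 0.196], [0, 0, 0.196], [0, 0, 0.196], [0, 0, 0.196], [0, 0, 0.196]])

```text
time_s: 11.88
tcp_pos: [0.581, -0.076, 0.1886]
orientation: [0.992, 0.128, -0.0, -0.0]
ft_force: [-0.0, 0.2, -2.7]
grip_width: 0.0131
gripper_force: 59.3
```

Run:
```python
from h import *
s=ctrl.state(); P=eyes.camera_params("wrist"); im=eyes.capture("wrist"); cv2.imwrite("pics/w5.png",im)
plan([.5825,-.077,.19],np.radians(14.6-90))
t=s["tcp_pos"]; zt=t[2]+.017-.024; 
a=rect(im,P,t[:2],zt,half=.07,n=400); b=rect(im,P,(.5825,-.077),.096,half=.06,n=400)
for o,h in((a,.07),(b,.06)): cv2.drawMarker(o,(200,200),(0,0,255),0,12)
cv2.imwrite("pics/r5.png",np.hstack([a,b])); print(t)
```

```text
tcp [ 0.5811 -0.0762  0.1888] psi -1.3142 offset_cm [ 0.12  0.11 -0.12] drot [-0.     0.     0.002] F [ 0.5  0.4 -3.5] t 11.93 q6 1.05
[ 0.58099059 -0.07603771  0.18861885]
```

View pics/r5.png

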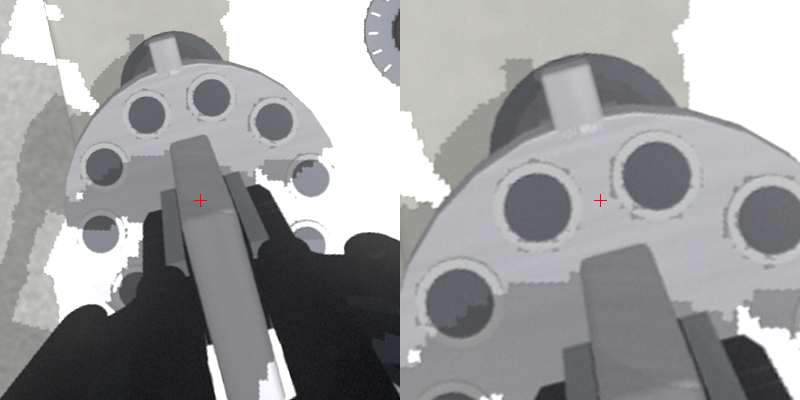

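Request:
send_rows(jaw=[255, 255, 255, 255, 255, 255], offset=[[0.27, 0.13, 1.5], [0.27, 0.13, 3], [0.27, 0.13, 3.9], [0.27, 0.13, 4.5], [0.27, 0.13, 5], [0.27, 0.13, 5]], delta_rot=[[0, 0, 0], [0, 0, 0], [0, 0, 0], [0, 0, 0], [0, 0, 0], [0, 0, 0]])

```text
time_s: 12.68
tcp_pos: [0.5846, -0.0778, 0.1394]
orientation: [0.992, 0.127, 0.001, -0.0]
ft_force: [0.3, 2.5, -0.3]
grip_width: 0.0133
gripper_force: 59.6
```

Run:
```python
from h import *
plan([.584,-.0768,.137],np.radians(14.6-90)); s=ctrl.state(); print(s["torque"])
```

```text
tcp [ 0.5846 -0.0778  0.1394] psi -1.316 offset_cm [-0.04 -0.11  0.24] drot [-0.    -0.001 -0.   ] F [ 0.3  2.5 -0.3] t 12.68 q6 1.05
[0.59270058 0.00879235 0.00272262]
```

Request:
send_rows(jaw=[255, 255, 255, 255, 255], offset=[[0, -0.08, 0], [0, -0.08, 0.4], [0, -0.08, 0.8], [0, -0.08, 1.1], [0, -0.08, 1.1]], delta_rot=[[0, 0, 0], [0, 0, 0], [0, 0, 0], [0, 0, 0], [0, 0, 0]])

```text
time_s: 13.3
tcp_pos: [0.5842, -0.0769, 0.1273]
orientation: [0.992, 0.127, 0.0, -0.0]
ft_force: [3.2, 4.3, -2.0]
grip_width: 0.0132
gripper_force: 59.4
```

Run:
```python
from h import *
plan([.584,-.0768,.137],np.radians(14.6-90)); s=ctrl.state(); print(s["torque"])
```

```text
tcp [ 0.5842 -0.0769  0.1273] psi -1.316 offset_cm [-0.02 -0.02 -0.97] drot [-0.001 -0.001 -0.   ] F [ 3.2  4.3 -2. ] t 13.3 q6 1.05
[ 0.94700664 -0.65604365  0.00691216]
```

Request:
send_rows(jaw=[255, 255, 255, 255, 255, 255], offset=[[0.06, -0.04, 0.4], [0.06, -0.04, 0.8], [0.06, -0.04, 1.2], [0.06, -0.04, 1.5], [0.06, -0.04, 1.7], [0.06, -0.04, 1.7]], delta_rot=[[0, 0, 0], [0, 0, 0], [0, 0, 0], [0, 0, 0], [0, 0, 0], [0, 0, 0]])

```text
time_s: 14.05
tcp_pos: [0.5846, -0.0767, 0.111]
orientation: [0.992, 0.127, 0.0, -0.0]
ft_force: [0.8, 4.4, 3.7]
grip_width: 0.0133
gripper_force: 60.1
```

Run:
```python
from h import *
plan([.584,-.0768,.10],np.radians(14.6-90)); s=ctrl.state(); print(s["torque"])
```

```text
tcp [ 0.5846 -0.0767  0.111 ] psi -1.316 offset_cm [-0.06 -0.    1.1 ] drot [-0. -0. -0.] F [0.8 4.4 3.7] t 14.05 q6 1.06
[ 1.05207583 -0.2743232   0.05103876]
```

Request:
send_rows(jaw=[255, 255, 255, 255, 255, 255], offset=[[0, -0.04, 0.3], [0, -0.04, 0.6], [0, -0.04, 0.9], [0, -0.04, 1.1], [0, -0.04, 1.2], [0, -0.04, 1.2]], delta_rot=[[0, 0, 0], [0, 0, 0], [0, 0, 0], [0, 0, 0], [0, 0, 0], [0, 0, 0]])

```text
time_s: 14.8
tcp_pos: [0.5848, -0.0766, 0.1009]
orientation: [0.992, 0.127, 0.001, 0.0]
ft_force: [-3.1, 5.7, 16.1]
grip_width: 0.0131
gripper_force: 62.1
```

Run:
```python
from h import *
plan([.584,-.0768,.10],np.radians(14.6-90)); s=ctrl.state(); print(s["torque"],s["grip_width"])
```

```text
tcp [ 0.5848 -0.0766  0.1009] psi -1.3158 offset_cm [-0.08 -0.    0.09] drot [ 0.001 -0.002  0.   ] F [-3.1  5.7 16.1] t 14.8 q6 1.06
[1.10068732 0.60813826 0.04906337] 0.013087014240022253
```

Request:
send_rows(jaw=[255, 255, 255, 255, 255], offset=[[-0.04, -0.03, 0.1], [-0.04, -0.03, 0.2], [-0.04, -0.03, 0.3], [-0.04, -0.03, 0.3], [-0.04, -0.03, 0.3]], delta_rot=[[0, 0, 0], [0, 0, 0], [0, 0, 0], [0, 0, 0], [0, 0, 0]])

```text
time_s: 15.42
tcp_pos: [0.5849, -0.0766, 0.1008]
orientation: [0.992, 0.127, 0.002, 0.001]
ft_force: [-7.7, 5.7, 34.1]
grip_width: 0.0136
gripper_force: 64.6
```

Run:
```python
from h import *
a=eyes.capture("scene")[210:360,150:350]; cv2.imwrite("pics/fin.png",cv2.resize(a,(800,600),interpolation=cv2.INTER_CUBIC))
s=ctrl.state(); print(s["tcp_pos"],s["ft_force"])
```

```text
[ 0.5849098  -0.07657869  0.10075924] [-7.1049786   6.13604455 33.53548988]
```

View pics/fin.png

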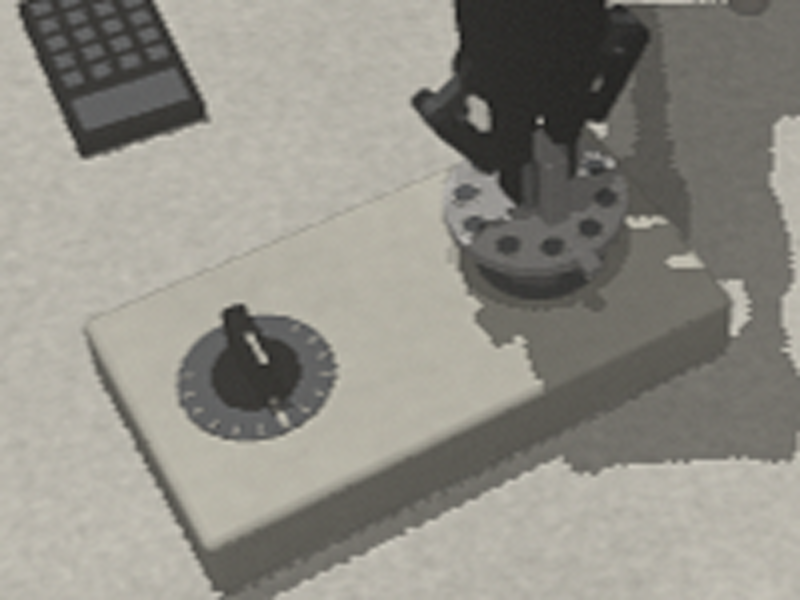

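The picture shows the knob's pointer (line near 258,348) aimed at the zero mark (283,415), and the disc sitting flat on the pressed hub (540,230).

```bash
python3 -c "
from h import *
print(order.finish_job())"
```

```text
the job is handed in; nothing more can be done
None
```

The job is handed in: the knob's pointer is at the zero mark to within about 1° by the camera, and the carousel is keyed into the hub, still gripped and held down at the stop with about 35 N, with nothing else on the bench touched.

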